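Centre-punch the L-shaped bracket blank

ROBOT

A 6-joint arm with a two-finger parallel gripper is mounted at the origin on the work surface. World frame = base frame: x ahead of the robot, y to its left, z up, the work surface at z = 0. Lengths are in m, angles in degrees, forces in N, time in s.
With the tool pointing down it reaches from about 0.25 to 0.725 m from the base axis. Payload 9.7 kg.
Tool frame: the origin (TCP) lies between the finger pads; the fingertips stand 19 mm ahead of it and the grasp point (between the pads) is the TCP; z points along the fingers, y is the line along which they close (so a half turn about z gives the same grasp; the last joint's range is limited). The gripper opens to 85 mm and grips with 20 to 120 N. Pads are 22 mm wide; open, the fingers measure 114 mm over their backs; the gripper's body (76 mm by 85 mm) begins 54 mm behind the grasp point. The pads swing forward as they close: fully open they stand 13 mm farther back than shut.
Start: joints at [-65.088, 4.979, 10.078, 95.1, 0, 90], TCP at [0.232, -0.499, 0.25] pointing down, gripper open.
Joint ranges: [-179.16, 179.16], [-48.56, 103.87], [-65.8, 70.77], [-126.05, 130.52], [-82.76, 87.17], [-180, 180]. Speed limits (degrees/s): [127.2, 127.2, 147.25, 180, 180, 180].

INTERFACE

Orientations are given as [roll, pitch, yaw] about the fixed x, y, z axes, in that order (R = Rz(yaw) Ry(pitch) Rx(roll)).
In Python, from workcell import telemetry, camera, calibration, workorder gives the robot as it stands.
- The arm moves only by the tool play_rows, never from a script. Its argument "increments" is a list of rows, each a list of 3 entries, a list of its own where there are three numbers: the shift along the tool's x, y, z in mm, then the turn, a rotation vector about the tool's x, y, z in degrees, then the closure, from 0 (fully open) to 1 (shut). In form: [[[x, y, z], [ax, ay, az], jaw], ...]. A call has 1 to 20 rows; each row is the pose to reach, as a shift and turn from the pose commanded when the call began, along the tool's axes at that moment; what a row does not reach only later rows make up. A row lasts 1/10 s, in which the tool goes at most 50 mm and 8.59 degrees, less where a joint would pass 70% of its speed; a pose out of reach is approached as far as the arm can. A call with a gripper value outside its range is refused whole. The fingers move at their own pace and stop on an object; "grip_force" is the grip in N (left out, the last holds). Time passes only in rows, so rows that repeat a pose let the fingers close. It gives the time, the measured TCP pose, the force, the opening and the grip force at its end, in the units of the state.
- telemetry.get_obs(): the state, without advancing time (a new reading comes with each control period).
- camera(name): name is "scene" or "top"; returns (picture, depth): 420x560x3 uint8, red, green, blue; 420x560 float32, m along the optical axis (not along the pixel's ray), 0 where there is no reading.
- calibration(name): a dict with "vertical_fov" (degrees; the focal length in pixels is half the picture's height over the tangent of half this angle, whatever the lens; pixels are square), "cx", "cy" (the principal point, pixels), "rvec" (rotation vector, rad) and "tvec" (3), from world to camera coordinates, as OpenCV has them. Camera axes: x right, y down, z forward; pixel columns grow to the right and rows downward; lengths in m; the calibration is good to about 2 mm. A picture is of the moment at which its call begins. calibration takes no time and is no camera call.
- workorder.job_done(): hands the job in; it is judged then, once.
The state is a dict: "time": time; "q": joint angles; "qd": joint speeds; "joint_efforts": joint torques, N m; "ee_pos": TCP position; "tcp_rot": TCP orientation; "wrist_force": force on the tool from outside, world axes, zero at the start; "torque": the same for the moment, N m; "opening": finger opening in m; "grasp_force": force on a finger pad.
Only numpy, scipy, OpenCV 4.12 (cv2) and the standard library are available. Lean on these libraries where they do the work, as an engineer would, in place of code of your own. Each camera call takes 0.05 s, during which the arm holds its last target. There are 200 camera calls.

TASK

Stand the spring-loaded centre punch (the three-legged guide with the round mushroom head) upright on the cross marked on the L-shaped bracket blank, and press its head straight down until the hidden spring snaps. Do not let it snap anywhere else, and leave the punch standing on the cross with its head free.

Things in the scene. Friction and masses are not known exactly. Their poses are not given: they have to be found in the camera images.
- punch: Steel centre punch in a three-legged guide, loose, upright, 102 mm tall, 0.5 kg. Foot ring 44 mm across; barrel 32 mm in diameter from 34 to 80 mm up (grip it about 62 mm up, so the gripper's body clears the head); thin stem; round flat-topped mushroom head 24 mm across. Origin: its point, at the centre of the foot's underside; z up. (A tap guide on the same foot has a crossbar, no round head.)
- punch_head (a point): Centre of the flat top of the punch's mushroom head, 102 mm above the foot's underside while the head is up; it goes down with the head. Push here, for instance with the closed fingertips.
- head (a joint): How far the head is pressed into the barrel, in m: 0 up, 0.012 at the hard stop. The spring starts at about 4 N, climbs to about 14 N at 3 to 4 mm, gives way and snaps over its centre at 8.5 mm; by 11 mm the push has fallen to about 3 N. Press to 11 or 12 mm to be sure it has snapped; it springs back up when let go.
- mark (a point): Centre of the black cross (24 mm lines) on the L-shaped blank, a loose 5 mm aluminium plate flat on the bench, 130 x 130 mm over its legs, legs 64 mm wide. The cross is mid-width, 32 mm from the end of the leg that runs along the point's +x; the other leg (+y) has a 12 mm hole instead. On the plate's top, 5 mm above the bench; z up. (A straight strip and a disc also bear crosses.)
Not all that is in view belongs to the job. Leave any green look-alike of the punch alone.

How it is judged (in metres and radians):
On the way:
1. the punch's head is pressed past its snap (9 mm down) while the punch stands upright on the blank with its point within 12 mm of the cross (value of joint head above 0.009 m and horizontal distance between punch and mark below 0.012 m and z of punch in the frame of mark between -0.003 and 0.004 m and angle between punch's own z axis and vertical below 0.175 rad), for 0.04 s.
At the end, for the whole second after the job is handed in: Once it has snapped at the cross, the punch stands at rest and upright (within 10 degrees) on the L-shaped blank with its point within 15 mm of the cross and its head up again (less than 3 mm down) (value of joint head below 0.003 m and horizontal distance between punch and mark below 0.015 m and z of punch in the frame of mark between -0.003 and 0.004 m and angle between punch's own z axis and vertical below 0.175 rad and linear speed of punch below 0.02 m/s); the robot touches nothing.
It fails at once if the punch snaps (head more than 8 mm down) with its point more than 15 mm from the cross (value of joint head above 0.008 m and distance between punch and mark above 0.015 m).
It also fails if it takes over 48 s, if anything falls off the work surface, if the arm or the gripper's body presses on something with over 40 N, if the wrist force passes 120 N, or if a joint passes its speed limit or range.

## Working session

There is one attempt and no reset: what is moved stays moved. The work goes in short steps, Python scripts to look and compute and a tool call to move; the robot and the scene stay as the last step left them, time stands still between calls to the robot, and variables do not carry over. Pictures are saved under pics/ and viewed, at most 10 in all, crops included, and the job is handed in when it is done.

Besides the shell and the picture viewer there is one more tool, called after ">>>" in YAML: its name, and indented under it one key for each argument. play_rows: Moves the arm, as the interface text tells. Its arguments: {"type":"object","properties":{"increments":{"type":"array"},"grip_force":{"type":"number"}},"required":["increments"]}

```bash
mkdir -p pics; cat > h.py <<'E'
import numpy as np, cv2
from workcell import telemetry, camera, calibration, workorder
def grab(n,tag):
    im,d=camera(n); np.savez(f'pics/{tag}.npz',im=im,d=d); cv2.imwrite(f'pics/{tag}.png',im[:,:,::-1]); return im,d
def world(n,d):
    c=calibration(n); f=d.shape[0]/2/np.tan(np.radians(c['vertical_fov'])/2)
    v,u=np.mgrid[:d.shape[0],:d.shape[1]]
    p=np.stack([(u-c['cx'])/f*d,(v-c['cy'])/f*d,d],-1)
    R=cv2.Rodrigues(np.array(c['rvec'],float))[0]
    return (p-np.array(c['tvec']).ravel())@R
E
python3 - <<'E'
from h import *
for n in('top','scene'):
    grab(n,n+'0'); print(calibration(n))
a=[cv2.imread(f'pics/{n}0.png') for n in('top','scene')]
print(telemetry.get_obs())
E
```

```text
{'vertical_fov': 53.28473811964578, 'cx': 279.2211386736976, 'cy': 218.4440815804024, 'rvec': array([ 2.10110173, -2.13612893,  0.19107913]), 'tvec': array([0.00571832, 0.5631978 , 0.91229217])}
{'vertical_fov': 43.137427838613725, 'cx': 278.849017316286, 'cy': 210.12233800407168, 'rvec': array([ 1.18483568,  2.58657907, -0.71069803]), 'tvec': array([ 0.36932527, -0.31682649,  1.5745752 ])}
{'time': 0.1, 'q': array([-6.50873992e+01,  5.00786437e+00,  1.00373131e+01,  9.50993115e+01,
        4.65850930e-04,  9.00018062e+01]), 'qd': array([ 0.07604923,  0.06255467,  0.04288929, -0.11750208,  0.00111513,
       -0.02538805]), 'joint_efforts': array([ 2.24669930e-03, -5.21560800e+01,  4.65653872e+01,  1.60246447e-02,
        8.24556969e-05,  1.65052671e-05]), 'ee_pos': array([ 0.2316009, -0.4986491,  0.2496397]), 'tcp_rot': array([-1.79930137e+02, -4.63648168e-04,  2.49107940e+01]), 'wrist_force': array([ 0.12641682, -0.26237238, -0.41093649]), 'torque': array([-0.00585375,  0.05693958,  0.00778041]), 'grasp_force': 0.0, 'opening': 0.0852989945884151}
```

View pics/top0.png

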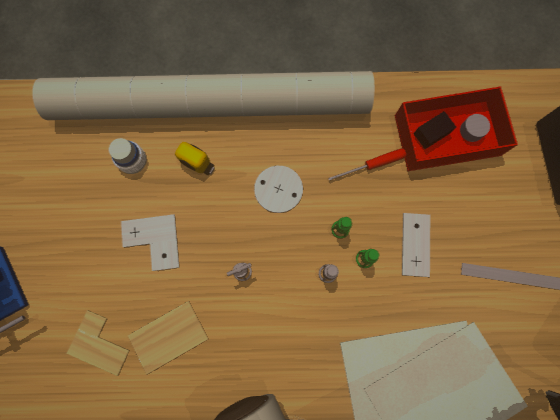

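View pics/scene0.png

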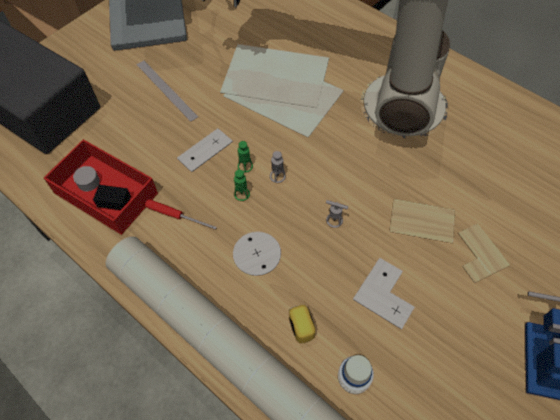

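Both views show the same layout. Candidates for the punch in the top view are the grey round head (329,272), the grey tap guide with crossbar (240,271), and two green look-alikes (342,227) and (368,258). For the cross: L-blank (134,232), disc (279,188) and strip (416,261). I choose (329,272) and (134,232), and check both in one crop.

```bash
python3 - <<'E'
from h import *
im=cv2.imread('pics/top0.png'); s=cv2.imread('pics/scene0.png')
c=lambda i,u,v,r:cv2.resize(i[v-r:v+r,u-r:u+r],(390,390),interpolation=cv2.INTER_CUBIC)
cv2.imwrite('pics/crop0.png',np.hstack([c(im,340,262,45),c(im,150,240,40)]))
for n in('top','scene'):
    d=np.load(f'pics/{n}0.npz')['d']; W=world(n,d)
    pts={'top':dict(head=(329,272),cross=(134,232),hole=(164,256),disc=(279,188),c1=(122,222),c2=(174,216),c3=(178,266),g=(342,227)),'scene':dict(head=(278,157),cross=(396,310),hole=(381,280))}[n]
    for k,(u,v) in pts.items(): print(n,k,np.round(W[v,u],4))
    # head/top surface cluster
    u,v=pts['head']; P=W[v-25:v+25,u-25:u+25].reshape(-1,3); P=P[np.isfinite(P).all(1)]
    hi=P[P[:,2]>0.095]; print('head',len(hi),hi.min(0),hi.max(0),hi.mean(0))
    b=P[(P[:,2]>0.035)&(P[:,2]<.08)]; print('barrel',len(b),b.min(0),b.max(0))
E
```

```text
top head [ 0.4356 -0.108   0.105 ]
top cross [0.545  0.3479 0.0061]
top hole [0.4855 0.2725 0.0084]
top disc [ 0.6475 -0.0039  0.0092]
top c1 [0.5704 0.3791 0.0043]
top c2 [0.5834 0.2532 0.0028]
top c3 [0.4615 0.2393 0.005 ]
top g [ 0.5362 -0.1434  0.0804]
head 109 [ 0.38229124 -0.12605298  0.09661584] [ 0.45080381 -0.01034881  1.00162257] [ 0.4325726  -0.10356251  0.20085485]
barrel 63 [ 0.42278907 -0.13107534  0.03781564] [ 0.45486555 -0.09980933  0.07985825]
scene head [ 0.4427 -0.1064  0.0973]
scene cross [0.5478 0.3493 0.008 ]
scene hole [0.5058 0.2779 0.0014]
head 67 [ 0.43040263 -0.12364293  0.09554921] [1.04278442 0.43251605 1.20066555] [ 0.54048316 -0.0233561   0.28048188]
barrel 153 [ 0.42891117 -0.12884367  0.03534541] [ 0.45860495 -0.09637931  0.07995366]
```

View pics/crop0.png

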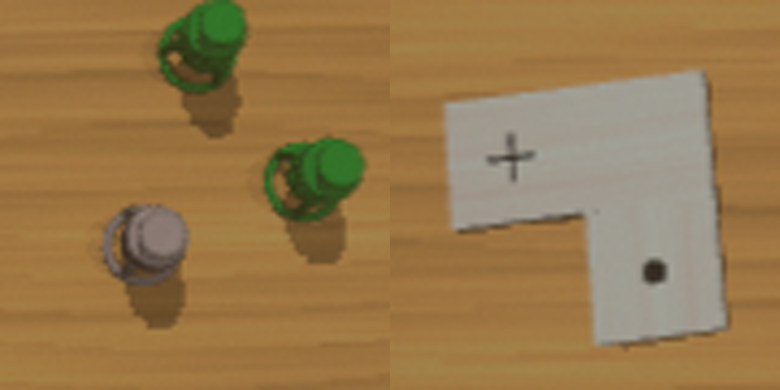

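The left panel confirms a grey punch with a round flat head and no crossbar. The right panel confirms the cross on the L-blank's leg, with the hole on the other leg. Next I refine with rays at known heights.

```bash
cat >> h.py <<'E'
def ray(n,u,v,z):
    c=calibration(n); f=210/np.tan(np.radians(c['vertical_fov'])/2)
    R=cv2.Rodrigues(np.array(c['rvec'],float))[0]; o=-R.T@np.array(c['tvec']).ravel()
    r=R.T@np.array([(u-c['cx'])/f,(v-c['cy'])/f,1]); return o+r*(z-o[2])/r[2]
E
python3 - <<'E'
from h import *
print('head',ray('top',332,270.2,.102),ray('scene',278,157,.102))
print('cross',ray('top',134.6,231.8,.005),ray('scene',396,310,.005))
cc=lambda x,y:((x+.5)*80/390-.5+110,(y+.5)*80/390-.5+200)
for p in [(54,104),(316,71),(337,328),(208,344),(63,230)]: print('corner',ray('top',*cc(*p),.005))
print('greens',ray('top',345,222,.102),ray('top',371,254,.102),'tap',ray('top',240,268,.08))
s=cv2.imread('pics/scene0.png')
c=lambda i,u,v,r:cv2.resize(i[v-r:v+r,u-r:u+r],(390,390),interpolation=cv2.INTER_CUBIC)
cv2.imwrite('pics/crop1.png',np.hstack([c(s,265,170,40),c(s,390,300,40)]))
E
```

```text
head [ 0.43946852 -0.11485538  0.102     ] [ 0.44525772 -0.10412274  0.102     ]
cross [0.5456668  0.34689179 0.005     ] [0.54657883 0.34905091 0.005     ]
corner [0.5729959 0.3821622 0.005    ]
corner [0.58748375 0.25173501 0.005     ]
corner [0.45937842 0.23745234 0.005     ]
corner [0.45263671 0.30022629 0.005     ]
corner [0.50971462 0.3741995  0.005     ]
greens [ 0.5435063  -0.14726347  0.102     ] [ 0.47270661 -0.19988468  0.102     ] tap [0.44893914 0.0839871  0.08      ]
```

View pics/crop1.png

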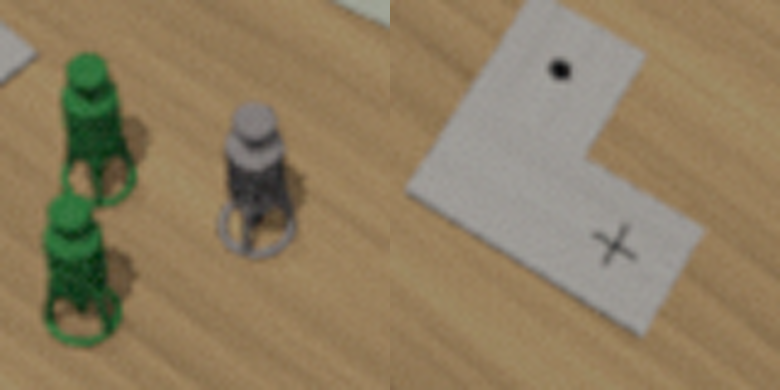

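Crop: in the scene view the punch head is at (277,154) and its foot ring at (277,176). The cross is at (395.7,310). Tap guide and greens are clear of it.

```bash
python3 - <<'E'
from h import *
print('head',ray('top',332,270.2,.102),ray('scene',276.9,153.8,.102))
print('foot',ray('top',327.2,273.2,.004),ray('scene',277.3,175.8,.004))
print('cross',ray('top',134.6,231.8,.005),ray('scene',396,310,.005))
E
```

```text
head [ 0.43946852 -0.11485538  0.102     ] [ 0.43946861 -0.11288224  0.102     ]
foot [ 0.4388295  -0.11462867  0.004     ] [ 0.44070275 -0.11215334  0.004     ]
cross [0.5456668  0.34689179 0.005     ] [0.54657883 0.34905091 0.005     ]
```

>>> play_rows:
  increments:
    - [[351, -261, 0], [0, 0, 68], 0]
    - [[351, -261, 0], [0, 0, 68], 0]
    - [[351, -261, 0], [0, 0, 68], 0]
    - [[351, -261, 0], [0, 0, 68], 0]
    - [[351, -261, 0], [0, 0, 68], 0]
    - [[351, -261, 0], [0, 0, 68], 0]
    - [[351, -261, 0], [0, 0, 68], 0]
    - [[351, -261, 0], [0, 0, 68], 0]
    - [[351, -261, 0], [0, 0, 68], 0]
    - [[351, -261, 0], [0, 0, 68], 0]
    - [[351, -261, 0], [0, 0, 68], 0]
    - [[351, -261, 0], [0, 0, 68], 0]
    - [[351, -261, 0], [0, 0, 68], 0]
  grip_force: 40

```text
time: 1.4
ee_pos: [0.3267, -0.2585, 0.2502]
tcp_rot: [-177.8, 0.1, -39.7]
wrist_force: [-0.3, -0.3, 0.3]
opening: 0.0852
grasp_force: 0.0
```

>>> play_rows:
  increments:
    - [[-6, -183, 0], [0, 0, 3], 0]
    - [[-6, -183, 0], [0, 0, 3], 0]
    - [[-6, -183, 0], [0, 0, 3], 0]
    - [[-6, -183, 0], [0, 0, 3], 0]
    - [[-6, -183, 0], [0, 0, 3], 0]
    - [[-6, -183, 0], [0, 0, 3], 0]
    - [[-6, -183, 0], [0, 0, 3], 0]
    - [[-6, -183, 0], [0, 0, 3], 0]
    - [[-6, -183, 0], [0, 0, 3], 0]
    - [[-6, -183, 0], [0, 0, 3], 0]

```text
time: 2.4
ee_pos: [0.3304, -0.2462, 0.257]
tcp_rot: [-175.7, 0.2, -39.4]
wrist_force: [0.6, 0.2, 0.4]
opening: 0.0854
grasp_force: 0.0
```

```bash
cat >> h.py <<'E'
from scipy.spatial.transform import Rotation as Ro
def go(x,y,z,yaw):
    o=telemetry.get_obs(); R=Ro.from_euler('xyz',o['tcp_rot'],degrees=True)
    T=Ro.from_euler('xyz',[180,0,yaw],degrees=True)
    print('t',o['time'],'at',np.round(o['ee_pos'],4),np.round(o['tcp_rot'],2),'F',np.round(o['wrist_force'],1),'op',round(o['opening'],4))
    print('shift mm',np.round(R.inv().apply(np.array([x,y,z])-o['ee_pos'])*1000,1),'turn',np.round((R.inv()*T).as_rotvec(degrees=True),2))
E
python3 -c "
from h import *
go(.4395,-.1138,.062,-43)"
```

```text
t 2.4 at [ 0.3304 -0.2462  0.257 ] [-175.71    0.24  -39.41] F [0.6 0.2 0.4] op 0.0854
shift mm [   1.  -156.6  207.3] turn [-4.28  0.37  3.58]
```

```bash
python3 -c "
from h import *
o=telemetry.get_obs();print(o['q'],o['qd'],o['joint_efforts'])
go(.4395,-.1138,.25,-43)"; grep -n . h.py | tail -3
```

```text
[-39.46755075 -13.4168444   -6.54639446  97.11129392   4.28837251
 179.94411645] [-0.1062965  -0.08962691  0.05804723  0.13126612 -0.02609862  0.05317943] [ 5.82504508e-03 -3.14471662e+01  4.61885548e+01  4.43514017e-02
  2.41404735e-01 -3.36710593e-05]
t 2.4 at [ 0.3304 -0.2462  0.257 ] [-175.71    0.24  -39.41] F [0.6 0.2 0.4] op 0.0854
shift mm [   0.3 -170.6   19.8] turn [-4.28  0.37  3.58]
18:    T=Ro.from_euler('xyz',[180,0,yaw],degrees=True)
19:    print('t',o['time'],'at',np.round(o['ee_pos'],4),np.round(o['tcp_rot'],2),'F',np.round(o['wrist_force'],1),'op',round(o['opening'],4))
20:    print('shift mm',np.round(R.inv().apply(np.array([x,y,z])-o['ee_pos'])*1000,1),'turn',np.round((R.inv()*T).as_rotvec(degrees=True),2))
```

```bash
python3 -c "
from h import *
go(.4395,-.1138,.25,115)"
```

```text
t 2.4 at [ 0.3304 -0.2462  0.257 ] [-175.71    0.24  -39.41] F [0.6 0.2 0.4] op 0.0854
shift mm [   0.3 -170.6   19.8] turn [  -1.63   -5.71 -154.32]
```

>>> play_rows:
  increments:
    - [[0, -85, 10], [-1.6, -5.7, -154.3], 0]
    - [[0, -171, 20], [-1.6, -5.7, -154.3], 0]
    - [[0, -171, 20], [-1.6, -5.7, -154.3], 0]
    - [[0, -171, 20], [-1.6, -5.7, -154.3], 0]
    - [[0, -171, 20], [-1.6, -5.7, -154.3], 0]
    - [[0, -171, 20], [-1.6, -5.7, -154.3], 0]
    - [[0, -171, 20], [-1.6, -5.7, -154.3], 0]
    - [[0, -171, 20], [-1.6, -5.7, -154.3], 0]
    - [[0, -171, 20], [-1.6, -5.7, -154.3], 0]
    - [[0, -171, 20], [-1.6, -5.7, -154.3], 0]
    - [[0, -171, 20], [-1.6, -5.7, -154.3], 0]
    - [[0, -171, 20], [-1.6, -5.7, -154.3], 0]
    - [[0, -171, 20], [-1.6, -5.7, -154.3], 0]
    - [[0, -171, 20], [-1.6, -5.7, -154.3], 0]
    - [[0, -171, 20], [-1.6, -5.7, -154.3], 0]
    - [[0, -171, 20], [-1.6, -5.7, -154.3], 0]
    - [[0, -171, 20], [-1.6, -5.7, -154.3], 0]
    - [[0, -171, 20], [-1.6, -5.7, -154.3], 0]
    - [[0, -171, 20], [-1.6, -5.7, -154.3], 0]
    - [[0, -171, 20], [-1.6, -5.7, -154.3], 0]

```text
time: 4.4
ee_pos: [0.4396, -0.1133, 0.2498]
tcp_rot: [-180.0, -0.0, 114.7]
wrist_force: [0.6, -0.1, 1.0]
opening: 0.0855
grasp_force: 0.0
```

```bash
python3 -c "
from h import *
print(telemetry.get_obs()['q']);go(.4395,-.1138,.062,115)"
```

```text
[-1.44674358e+01 -8.08975321e+00 -2.75142365e+00  9.53586936e+01
  2.41775667e-02  5.07994606e+01]
t 4.4 at [ 0.4396 -0.1133  0.2498] [-1.8000e+02 -3.0000e-02  1.1473e+02] F [ 0.6 -0.1  1. ] op 0.0855
shift mm [ -0.5  -0.3 187.8] turn [-0.   -0.03 -0.27]
```

>>> play_rows:
  increments:
    - [[-0.5, 0, 40], [0, 0, 0], 0]
    - [[-0.5, 0, 80], [0, 0, 0], 0]
    - [[-0.5, 0, 110], [0, 0, 0], 0]
    - [[-0.5, 0, 135], [0, 0, 0], 0]
    - [[-0.5, 0, 155], [0, 0, 0], 0]
    - [[-0.5, 0, 172], [0, 0, 0], 0]
    - [[-0.5, 0, 183], [0, 0, 0], 0]
    - [[-0.5, 0, 188], [0, 0, 0], 0]
    - [[-0.5, 0, 188], [0, 0, 0], 0]
    - [[-0.5, 0, 188], [0, 0, 0], 0.2]
    - [[-0.5, 0, 188], [0, 0, 0], 0.35]
    - [[-0.5, 0, 188], [0, 0, 0], 0.45]
    - [[-0.5, 0, 188], [0, 0, 0], 0.55]
    - [[-0.5, 0, 188], [0, 0, 0], 0.65]
    - [[-0.5, 0, 188], [0, 0, 0], 0.8]
    - [[-0.5, 0, 188], [0, 0, 0], 1]
    - [[-0.5, 0, 188], [0, 0, 0], 1]
    - [[-0.5, 0, 188], [0, 0, 0], 1]

```text
time: 6.2
ee_pos: [0.4397, -0.1138, 0.0622]
tcp_rot: [-180.0, -0.0, 115.0]
wrist_force: [-3.1, -0.3, 5.9]
opening: 0.0314
grasp_force: 39.3
```

>>> play_rows:
  increments:
    - [[0, 0, -5], [0, 0, 0], 1]
    - [[0, 0, -20], [0, 0, 0], 1]
    - [[0, 0, -45], [0, 0, 0], 1]
    - [[0, 0, -75], [0, 0, 0], 1]
    - [[0, 0, -105], [0, 0, 0], 1]
    - [[0, 0, -125], [0, 0, 0], 1]
    - [[0, 0, -130], [0, 0, 0], 1]
    - [[0, 0, -130], [0, 0, 0], 1]
  grip_force: 60

```text
time: 7.0
ee_pos: [0.4399, -0.1137, 0.1916]
tcp_rot: [180.0, -0.0, 115.0]
wrist_force: [0.4, -0.1, -5.5]
opening: 0.0308
grasp_force: 60.2
```

```bash
python3 -c "
from h import *
go(.546,.348,.12,115)"
```

```text
t 7.0 at [ 0.4399 -0.1137  0.1916] [ 1.7999e+02 -3.0000e-02  1.1499e+02] F [ 0.4 -0.1 -5.5] op 0.0308
shift mm [373.6 291.2  71.8] turn [ 0.01 -0.03 -0.01]
```

>>> play_rows:
  increments:
    - [[12, 9, 0], [0, 0, 0], 1]
    - [[35, 27, 0], [0, 0, 0], 1]
    - [[65, 51, 0], [0, 0, 0], 1]
    - [[95, 74, 0], [0, 0, 0], 1]
    - [[125, 97, 0], [0, 0, 0], 1]
    - [[155, 121, 0], [0, 0, 0], 1]
    - [[185, 144, 0], [0, 0, 0], 1]
    - [[215, 168, 0], [0, 0, 0], 1]
    - [[245, 191, 0], [0, 0, 0], 1]
    - [[275, 214, 0], [0, 0, 0], 1]
    - [[305, 238, 0], [0, 0, 0], 1]
    - [[335, 261, 10], [0, 0, 0], 1]
    - [[358, 279, 30], [0, 0, 0], 1]
    - [[370, 288, 50], [0, 0, 0], 1]
    - [[374, 291, 65], [0, 0, 0], 1]
    - [[374, 291, 72], [0, 0, 0], 1]
    - [[374, 291, 72], [0, 0, 0], 1]
    - [[374, 291, 72], [0, 0, 0], 1]

```text
time: 8.8
ee_pos: [0.5458, 0.3473, 0.1208]
tcp_rot: [180.0, -0.0, 114.9]
wrist_force: [-0.7, 0.2, -5.0]
opening: 0.0306
grasp_force: 60.6
```

```bash
python3 - <<'E'
from h import *
grab('scene','s1');grab('top','t1')
s=cv2.imread('pics/scene0.png')*0+cv2.imread('pics/s1.png');t=cv2.imread('pics/t1.png')
c=lambda i,u,v,r:cv2.resize(i[v-r:v+r,u-r:u+r],(390,390),interpolation=cv2.INTER_CUBIC)
cv2.imwrite('pics/crop2.png',np.hstack([c(s,385,280,60),c(t,145,235,60)]))
go(.546,.348,.067,115)
E
```

```text
t 8.9 at [0.5461 0.3477 0.1215] [ 1.7988e+02 -3.0000e-02  1.1493e+02] F [ 0.3  0.7 -4.3] op 0.0303
shift mm [ 0.3 -0.1 54.5] turn [ 0.12 -0.03 -0.07]
```

View pics/crop2.png

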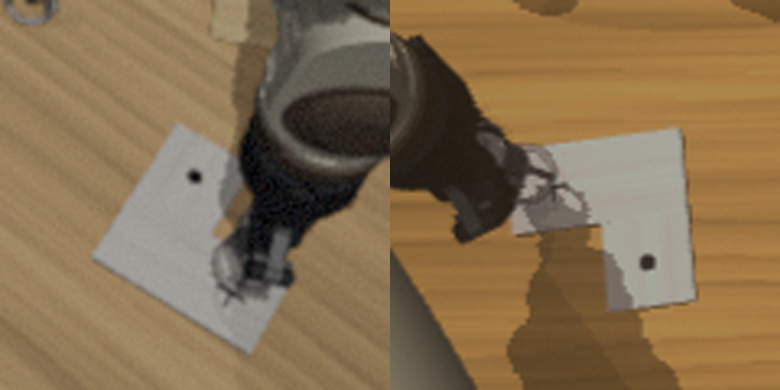

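The plate is unmoved: the corner and hole are at the same pixels. The held punch hangs upright just over the cross. Now I lower it.

>>> play_rows:
  increments:
    - [[0, 0, 15], [0, 0, 0], 1]
    - [[0, 0, 28], [0, 0, 0], 1]
    - [[0, 0, 38], [0, 0, 0], 1]
    - [[0, 0, 45], [0, 0, 0], 1]
    - [[0, 0, 49], [0, 0, 0], 1]
    - [[0, 0, 51], [0, 0, 0], 1]
    - [[0, 0, 52], [0, 0, 0], 1]
    - [[0, 0, 52], [0, 0, 0], 1]
    - [[0, 0, 52], [0, 0, 0], 1]

```text
time: 9.8
ee_pos: [0.5458, 0.3484, 0.0685]
tcp_rot: [180.0, -0.0, 115.0]
wrist_force: [-0.7, 0.3, -5.4]
opening: 0.0307
grasp_force: 60.6
```

>>> play_rows:
  increments:
    - [[0, 0, 0.5], [0, 0, 0], 1]
    - [[0, 0, 1.0], [0, 0, 0], 1]
    - [[0, 0, 1.3], [0, 0, 0], 1]
    - [[0, 0, 1.3], [0, 0, 0], 1]

```text
time: 10.2
ee_pos: [0.5457, 0.3483, 0.0673]
tcp_rot: [180.0, -0.0, 115.0]
wrist_force: [-1.4, -0.5, 1.7]
opening: 0.0306
grasp_force: 61.1
```

>>> play_rows:
  increments:
    - [[0, 0, 0], [0, 0, 0], 0.5]
    - [[0, 0, 0], [0, 0, 0], 0.4]
    - [[0, 0, 0], [0, 0, 0], 0.2]
    - [[0, 0, 0], [0, 0, 0], 0]
    - [[0, 0, 0], [0, 0, 0], 0]
    - [[0, 0, 0], [0, 0, 0], 0]
    - [[0, 0, -10], [0, 0, 0], 0]
    - [[0, 0, -35], [0, 0, 0], 0]
    - [[0, 0, -70], [0, 0, 0], 0]
    - [[0, 0, -100], [0, 0, 0], 0]
    - [[0, 0, -120], [0, 0, 0], 0]
    - [[0, 0, -130], [0, 0, 0], 0]
    - [[0, -60, -130], [0, 0, 0], 1]
    - [[0, -100, -130], [0, 0, 0], 1]
    - [[0, -140, -130], [0, 0, 0], 1]
    - [[0, -140, -130], [0, 0, 0], 1]

```text
time: 11.8
ee_pos: [0.415, 0.2872, 0.1969]
tcp_rot: [-179.9, -0.0, 115.0]
wrist_force: [2.2, 1.2, 1.0]
opening: 0.028
grasp_force: 0.0
```

```bash
python3 - <<'E'
from h import *
grab('scene','s2');grab('top','t2')
s=cv2.imread('pics/s2.png');t=cv2.imread('pics/t2.png')
c=lambda i,u,v,r:cv2.resize(i[v-r:v+r,u-r:u+r],(390,390),interpolation=cv2.INTER_CUBIC)
cv2.imwrite('pics/crop3.png',np.hstack([c(s,390,290,40),c(t,140,235,40)]))
go(.546,.348,.135,115)
E
```

```text
t 11.9 at [0.4183 0.289  0.1971] [ 1.7993e+02 -3.0000e-02  1.1500e+02] F [-0.  -0.1 -0. ] op 0.0122
shift mm [ -0.5 140.6  62.3] turn [ 0.07 -0.03 -0.  ]
```

View pics/crop3.png

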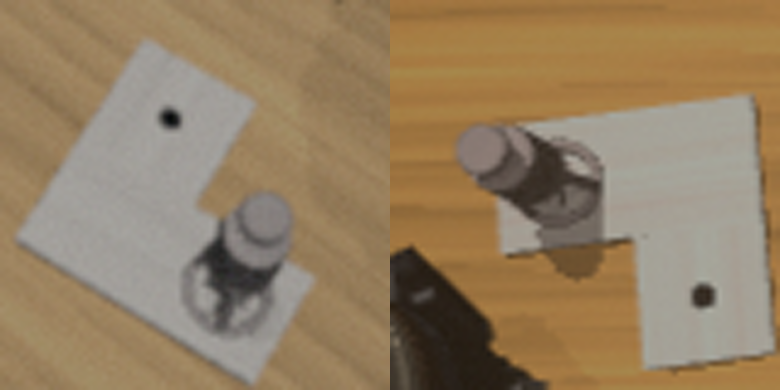

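The punch stands upright. Its foot ring is centred at top (134.3,232.3) and scene (396.2,309.7), within a pixel of the cross.

```bash
python3 - <<'E'
from h import *
print(ray('top',118.5,225.8,.107),ray('scene',403.55,293.9,.107))
print(ray('top',134.3,232.3,.008),ray('scene',396.2,309.7,.008))
E
```

```text
[0.54278083 0.34615462 0.107     ] [0.54783987 0.34768897 0.107     ]
[0.54396699 0.34648177 0.008     ] [0.54691193 0.3491956  0.008     ]
```

>>> play_rows:
  increments:
    - [[0, 40, 0], [0, 0, 0], 1]
    - [[0, 80, 0], [0, 0, 0], 1]
    - [[0, 115, 0], [0, 0, 0], 1]
    - [[0, 135, 0], [0, 0, 0], 1]
    - [[0, 140.5, 10], [0, 0, 0], 1]
    - [[0, 140.5, 30], [0, 0, 0], 1]
    - [[0, 140.5, 45], [0, 0, 0], 1]
    - [[0, 140.5, 55], [0, 0, 0], 1]
    - [[0, 140.5, 60], [0, 0, 0], 1]
    - [[0, 140.5, 62], [0, 0, 0], 1]
    - [[0, 140.5, 62], [0, 0, 0], 1]
    - [[0, 140.5, 62], [0, 0, 0], 1]

```text
time: 13.1
ee_pos: [0.5462, 0.3486, 0.1356]
tcp_rot: [179.9, -0.0, 115.0]
wrist_force: [0.5, -0.1, -0.1]
opening: -0.0001
grasp_force: 0.0
```

```bash
python3 -c "
from h import *
go(.5457,.348,.130,115)"
```

```text
t 13.1 at [0.5462 0.3486 0.1356] [ 1.7993e+02 -3.0000e-02  1.1498e+02] F [ 0.5 -0.1 -0.1] op -0.0001
shift mm [-0.3 -0.7  5.6] turn [ 0.07 -0.03 -0.02]
```

>>> play_rows:
  increments:
    - [[0, -0.6, 3], [0, 0, 0], 1]
    - [[0, -0.6, 6], [0, 0, 0], 1]
    - [[0, -0.6, 8], [0, 0, 0], 1]
    - [[0, -0.6, 10], [0, 0, 0], 1]
    - [[0, -0.6, 11.5], [0, 0, 0], 1]
    - [[0, -0.6, 12.5], [0, 0, 0], 1]
    - [[0, -0.6, 12.5], [0, 0, 0], 1]

```text
time: 13.8
ee_pos: [0.5458, 0.3484, 0.124]
tcp_rot: [179.9, -0.0, 115.0]
wrist_force: [-1.5, -1.7, 12.6]
opening: 0.0
grasp_force: 5.7
```

>>> play_rows:
  increments:
    - [[0, 0, 1.5], [0, 0, 0], 1]
    - [[0, 0, 3], [0, 0, 0], 1]
    - [[0, 0, 4.5], [0, 0, 0], 1]
    - [[0, 0, 6], [0, 0, 0], 1]
    - [[0, 0, 7.5], [0, 0, 0], 1]
    - [[0, 0, 8.5], [0, 0, 0], 1]
    - [[0, 0, 8.5], [0, 0, 0], 1]

```text
time: 14.5
ee_pos: [0.5456, 0.3482, 0.1141]
tcp_rot: [180.0, -0.0, 115.0]
wrist_force: [-1.7, -1.3, 5.1]
opening: 0.0001
grasp_force: 2.6
```

>>> play_rows:
  increments:
    - [[0, 0, 0.5], [0, 0, 0], 1]
    - [[0, 0, 1], [0, 0, 0], 1]
    - [[0, 0, 1], [0, 0, 0], 1]

```text
time: 14.8
ee_pos: [0.5458, 0.3484, 0.1141]
tcp_rot: [179.9, -0.0, 115.0]
wrist_force: [-2.2, -0.1, 10.8]
opening: 0.0002
grasp_force: 5.2
```

The force dropped and then rose against the hard stop, so it has snapped. Retreating.

>>> play_rows:
  increments:
    - [[0, 0, -2], [0, 0, 0], 1]
    - [[0, 0, -4], [0, 0, 0], 1]
    - [[0, 0, -7], [0, 0, 0], 1]
    - [[0, 0, -10], [0, 0, 0], 1]
    - [[0, 0, -13], [0, 0, 0], 1]
    - [[0, 0, -18], [0, 0, 0], 1]
    - [[0, 0, -30], [0, 0, 0], 1]
    - [[0, 0, -60], [0, 0, 0], 1]
    - [[0, 0, -90], [0, 0, 0], 1]
    - [[0, -40, -95], [0, 0, 0], 1]
    - [[0, -80, -95], [0, 0, 0], 1]
    - [[0, -120, -95], [0, 0, 0], 1]
    - [[0, -140, -95], [0, 0, 0], 1]
    - [[0, -140, -95], [0, 0, 0], 1]
    - [[0, -140, -95], [0, 0, 0], 1]

```text
time: 16.3
ee_pos: [0.4188, 0.2892, 0.2085]
tcp_rot: [179.9, -0.0, 115.0]
wrist_force: [-0.1, 0.5, 0.3]
opening: -0.0
grasp_force: 0.0
```

```bash
python3 - <<'E'
from h import *
grab('scene','s3');grab('top','t3')
s=cv2.imread('pics/s3.png');t=cv2.imread('pics/t3.png')
c=lambda i,u,v,r:cv2.resize(i[v-r:v+r,u-r:u+r],(390,390),interpolation=cv2.INTER_CUBIC)
cv2.imwrite('pics/crop4.png',np.hstack([c(s,390,290,40),c(t,140,235,40)]))
E
```

```text
(no output)
```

View pics/crop4.png

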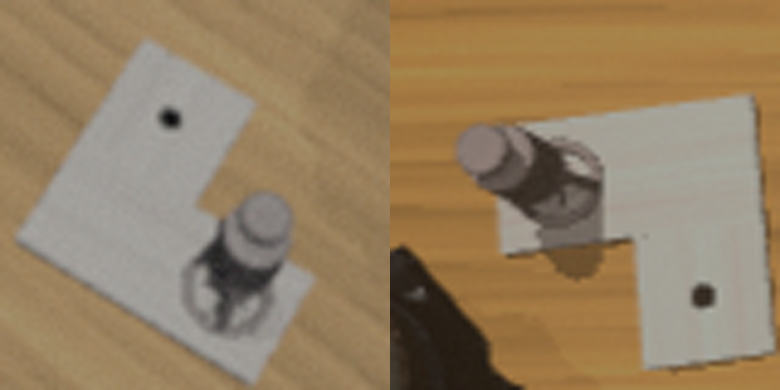

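The punch stands unchanged on the cross, with its head up again at the same pixels as before the press and the arm clear of it.

```bash
python3 -c "
from h import *
print(workorder.job_done())"
```

```text
the job is handed in; nothing more can be done
None
```

The punch was set on the L-blank's cross and pressed to its hard stop, where the force drop showed it had snapped; it was left standing there upright with its head free, and the job was handed in at about 16 s (no verdict was returned).

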